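# Put the paint tray away in the empty tray dock

### The job

Slide the loose plywood tray that carries the two paint pots into the empty wooden tray dock, pot end first and under its lips, fully home against the back stop, with its grip block left sticking out at the open side. Keep both pots standing in the tray and never let one tip over, then let go.

Things in the scene. Friction and masses are not known exactly. Their poses are not given: they have to be found in the camera images.
- tray: Loose plywood tray, board 160 x 160 x 8 mm, 0.4 kg, flat on the table. Origin: centre of underside; x to the pot end, y left, z up. Tub for the pots at x 0 to 76 mm, y +-58 mm, walls up to z 28 mm; the side edges beyond it are flat runners. Upright wooden grip block centred at x -62 mm, y 0: 32 mm along x, 22 mm thick along y, top at z 68 mm; pinch it across y from above. Needs up to 10 N to slide.
- dock: Empty one of two like wooden docks (the other holds a tray), fixed. Origin: on the table, centre of its 140 x 210 mm footprint; x points in, y left, z up. Open at x -70 mm, towards the robot; no floor. Channel y +-91 mm; lips (x > -45 mm, z 24 to 32 mm) leave y +-73 mm open; back stop face at x 58 mm, 36 mm tall. Home: tray origin at x -22 mm, y 0, axes parallel.
- pot_a: Closed round paint pot, 45 mm across and 50 mm tall, 0.1 kg, standing loose in the left (+y) compartment of the tray's tub. Origin: centre of its underside, z up.
- pot_b: Closed round paint pot, 45 mm across and 50 mm tall, 0.1 kg, standing loose in the right (-y) compartment of the tray's tub. Origin: centre of its underside, z up.
There are look-alikes about, which are no part of the job. Leave any yellow look-alike of the pot_b alone. Leave any black or purple look-alike of the tray alone.

How it is judged (in metres and radians):
At the end, for the whole second after the job is handed in: The tray lies flat on the table in the empty dock, within about 12 mm of the back stop, within 16 mm of the dock's middle line and within about 10 degrees of its direction, at rest, pot end inwards; both pots stand upright (within about 8 degrees) on the tray's floor inside the tub, at rest (x of tray in the frame of dock between -0.034 and -0.015 m and y of tray in the frame of dock between -0.016 and 0.016 m and angle between the x axis of tray and the x axis of dock, either way round below 0.18 rad and angle between tray's own z axis and vertical below 0.06 rad and height (world z) of tray below 0.008 m and linear speed of each of tray, pot_a, pot_b below 0.02 m/s and angle between each of pot_a, pot_b's own z axis and vertical below 0.15 rad and x of each of pot_a, pot_b in the frame of dock above -0.03 m and x of pot_a in the frame of tray between 0.005 and 0.071 m and y of pot_a in the frame of tray between -0.055 and 0.055 m and z of each of pot_a, pot_b in the frame of tray below 0.014 m and x of pot_b in the frame of tray between 0.005 and 0.071 m and y of pot_b in the frame of tray between -0.055 and 0.055 m); the robot touches nothing.
It fails at once if a paint pot tips over (angle between any of pot_a, pot_b's own z axis and vertical above 0.7 rad).
It also fails if it takes over 38 s, if anything falls off the work surface, if the arm or the gripper's body presses on something with over 40 N, if the wrist force passes 120 N, or if a joint passes its speed limit or range.

### The arm

A 7-joint arm with a two-finger parallel gripper is mounted at the origin on the work surface. World frame = base frame: x ahead of the robot, y to its left, z up, the work surface at z = 0. Lengths are in mm, angles in rad, forces in N, time in s.
With the tool pointing down it reaches from about 425 to 950 mm from the base axis. Payload 4.7 kg.
Tool frame: the origin (TCP) lies between the finger pads; the fingertips stand 22 mm ahead of it and the grasp point (between the pads) lies 3 mm ahead of it; z points along the fingers, y is the direction in which the jaws open and shut (so a half turn about z gives the same grasp; the last joint's range is limited). The gripper opens to 87 mm and grips with 3 to 60 N. Pads are 19 mm wide; open, the fingers measure 117 mm over their backs; the gripper's body (75 mm by 190 mm) begins 51 mm behind the grasp point.
Start: joints at [-1.268, 0.469, -0.049, 1.532, 0.024, 1.141, -0.082], TCP at [219.838, 638.218, 211.973] pointing down, gripper open.
Joint ranges: [-2.59, 2.59], [-0.33, 1.99], [-1.39, 1.29], [0.1, 2.45], [-1.04, 4.18], [0.21, 1.99], [-2.66, 2.66]. Speed limits (rad/s): [2.57, 2.57, 3.14, 3.14, 3.14, 3.14, 3.14].

### API

Orientations are given as a unit quaternion [x, y, z, w].
In Python, from workcell import arm gives the robot as it stands.
- The arm moves only by the tool move_arm, never from a script. Its argument "commands" is a list of rows, each an object of numbers: "tx", "ty", "tz": the shift along the tool's x, y, z in units of 40 mm (1.0 is 40 mm); "twist": the turn about the tool's z in units of 5 degrees (1.0 is 5 degrees). In form: [{"tx": .., "ty": .., "tz": .., "twist": ..}, ...]. A call has 1 to 5 rows; each row is the pose to reach, as a shift and turn from the pose measured when the call began, along the tool's axes at that moment; what a row does not reach only later rows make up. A row lasts 1/10 s, in which the tool goes at most 50 mm and 8.59 degrees, less where a joint would pass 70% of its speed; a pose out of reach is approached as far as the arm can. A call with a gripper value outside its range is refused whole. "grip" is the closure in counts, from 0 (fully open) to 255 (shut), set as the call begins (left out, the last holds). The fingers move at their own pace and stop on an object; "newtons" is the grip in N (left out, the last holds). Time passes only in rows, so rows that repeat a pose let the fingers close. It gives the time, the measured TCP pose, the force and the opening at its end, in the units of the state.
- arm.observe(): the state, without advancing time (a new reading comes with each control period).
- arm.capture(name): name is "side" or "top"; returns a dict with "img" (480x640x3 uint8, blue, green, red), "intrinsics" (3x3 intrinsics, pixels), "k1" (the pictures are not rectified: a ray, as slopes to the right and down, at radius r is drawn at 1 + k1 r^2 times it, then the intrinsics apply), "R" (3x3) and "t" (3): a world point X has camera coordinates R X + t. Camera axes: x right, y down, z forward; pixel columns grow to the right and rows downward; lengths in mm; the calibration is good to about 2 mm. A picture is of the moment at which its call begins. There is no depth.
- arm.sign_off(): hands the job in, once; it reports no verdict.
The state is a dict: "time_s": time; "joints": joint angles; "joint_vel": joint speeds; "tau": joint torques, N m; "ee_pos": TCP position; "orientation": TCP orientation; "wrist_force": force on the tool from outside, world axes, zero at the start; "wrist_torque": the same for the moment, N m; "gripper_width": opening from 0.0 (shut) to 1.0 (fully open).
Only numpy, scipy, OpenCV 4.12 (cv2) and the standard library are available. Lean on these libraries where they do the work, as an engineer would, in place of code of your own. Each camera call takes 0.05 s, during which the arm holds its last target.

## Working session

There is one attempt and no reset: what is moved stays moved. The work goes in short steps, Python scripts to look and compute and a tool call to move; the robot and the scene stay as the last step left them, time stands still between calls to the robot, and variables do not carry over. Pictures are saved under pics/ and viewed, and the job is handed in when it is done.

Besides the shell and the picture viewer there is one more tool, called in YAML: its name, and indented under it one key for each argument. move_arm: Moves the arm, as the interface text tells. Its arguments: {"type":"object","properties":{"commands":{"type":"array","items":{"type":"object","properties":{"tx":{"type":"number"},"ty":{"type":"number"},"tz":{"type":"number"},"twist":{"type":"number"}}}},"grip":{"type":"number"},"newtons":{"type":"number"}},"required":["commands"]}

```bash
mkdir -p pics; ls
python3 - <<'E'
from workcell import arm
import cv2,pickle
s=arm.observe();print(s)
d={}
for n in("top","side"):
    c=arm.capture(n);d[n]=c;cv2.imwrite(f"pics/{n}0.png",c["img"]);print(n,c["intrinsics"],c["k1"],c["R"],c["t"])
pickle.dump(d,open("c0.pkl","wb"))
E
```

```text
pics
{'time_s': 0.0, 'joints': array([-1.26792182,  0.46944106, -0.04859878,  1.53370241,  0.02409337,
        1.14096531, -0.08229781]), 'joint_vel': array([-0.00060021,  0.00079965,  0.00107099, -0.00061794,  0.00097093,
        0.00108414,  0.001666  ]), 'tau': array([-1.74014640e-04, -5.07964540e+01, -8.09646095e-02, -2.36165124e+01,
       -6.12690859e-02,  3.76496057e-02,  1.83171978e-04]), 'ee_pos': array([219.64754885, 637.61082785, 210.89611528]), 'orientation': array([ 1.65110298e-01,  9.86274636e-01, -9.56775667e-04, -1.28641813e-04]), 'wrist_force': array([-1.90269929,  0.62214474, -0.37747761]), 'wrist_torque': array([ 0.01498304,  0.0276388 , -0.01234838]), 'gripper_width': 0.9976888902711203}
top [[593.78029717   0.         318.13390226]
 [  0.         593.78029717 247.45681234]
 [  0.           0.           1.        ]] -0.0698847307156469 [[ 0.01349976 -0.99983162 -0.01242952]
 [-0.98204035 -0.01091799 -0.18835486]
 [ 0.18818744  0.01474903 -0.98202238]] [  -5.1133338   487.51119083 1324.1863323 ]
side [[517.23865109   0.         319.76641842]
 [  0.         517.23865109 238.61547402]
 [  0.           0.           1.        ]] -0.07524950673925658 [[ 0.88470541 -0.46577728 -0.01865106]
 [-0.31259595 -0.56311849 -0.76497147]
 [ 0.34580358  0.68260464 -0.64379406]] [-423.63648068  189.58303779  888.19952028]
```

View pics/top0.png

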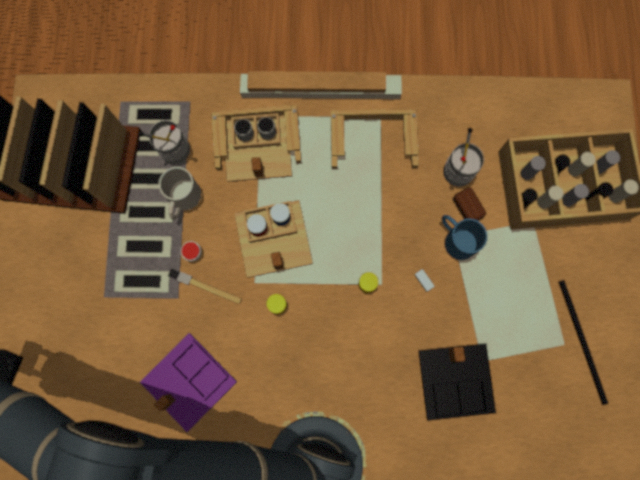

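View pics/side0.png

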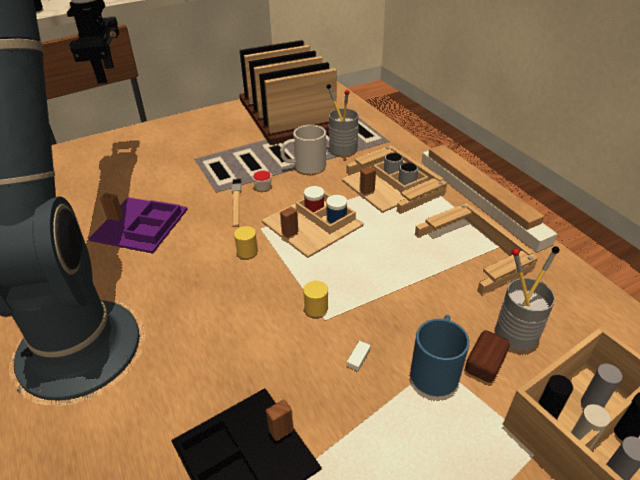

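The top view shows the tray with the two white-lidded pots at about (273,238), with its grip block at (277,260). The empty dock is at about (375,138) and the occupied one at (257,140). Next I'll enlarge these areas to measure them.

```bash
cat > h.py <<'E'
import numpy as np,cv2,pickle
def proj(c,P):
    P=np.atleast_2d(np.array(P,float)); q=P@np.array(c["R"]).T+np.array(c["t"])
    s=q[:,:2]/q[:,2:]; r2=(s**2).sum(1,keepdims=True); s=s*(1+c["k1"]*r2)
    K=np.array(c["intrinsics"]); return s@K[:2,:2].T+K[:2,2]
def unproj(c,uv,z):
    K=np.array(c["intrinsics"]);uv=np.atleast_2d(np.array(uv,float))
    d=(uv-K[:2,2])/K[0,0]; s=d.copy()
    for _ in range(20): s=d/(1+c["k1"]*(s**2).sum(1,keepdims=True))
    R=np.array(c["R"]);t=np.array(c["t"]); o=-R.T@t
    w=np.c_[s,np.ones(len(s))]@R
    return o+w*((z-o[2])/w[:,2])[:,None]
def crop(c,x0,y0,x1,y1,name,f):
    im=cv2.resize(c["img"][y0:y1,x0:x1],None,fx=f,fy=f,interpolation=cv2.INTER_CUBIC)
    cv2.imwrite("pics/"+name,im)
E
python3 - <<'E'
from h import *
d=pickle.load(open("c0.pkl","rb"))
crop(d["top"],220,90,430,290,"t1.png",3)
crop(d["top"],220,190,330,290,"t1b.png",6)
crop(d["side"],250,130,550,320,"s1.png",2.6)
E
```

```text
(no output)
```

View pics/t1.png

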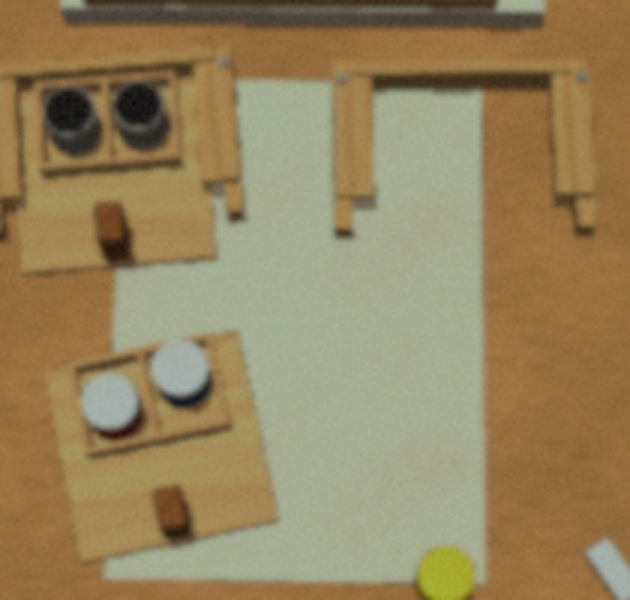

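View pics/t1b.png

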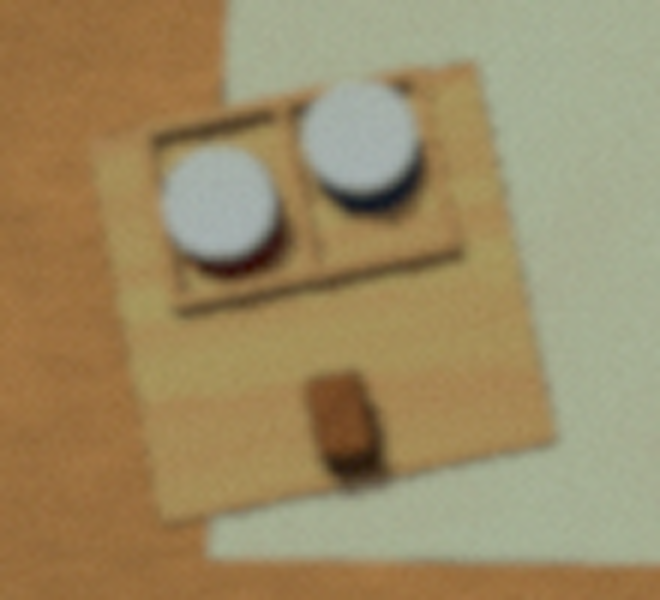

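View pics/s1.png

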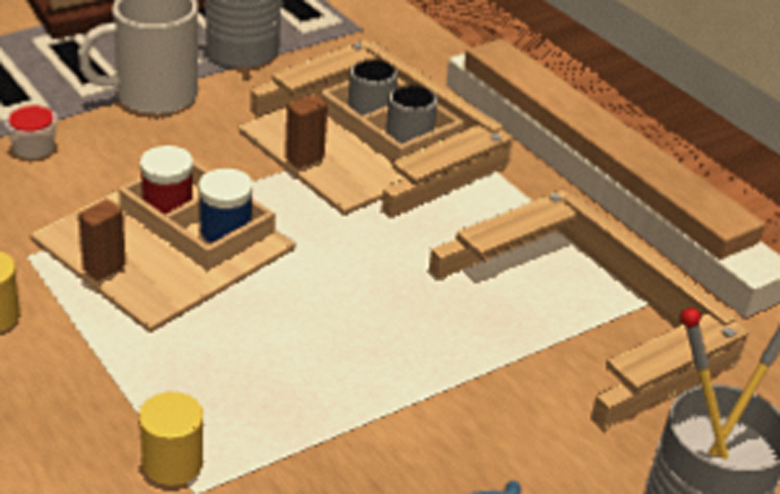

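```bash
cat > fit.py <<'E'
from h import *
from scipy.optimize import least_squares
d=pickle.load(open("c0.pkl","rb"));c=d["top"]
def up(p,f,ox,oy): return (np.array(p,float)+.5)/f-.5+[ox,oy]
tl=np.array([[80,80,8],[80,-80,8],[-80,-80,8],[-80,80,8]],float)
tp=up([[93,143],[478,65],[556,440],[167,523]],6,220,190)
print("tray corners",unproj(c,tp,8).round(1))
def W(q,L):
    a=q[2];R=np.array([[np.cos(a),-np.sin(a),0],[np.sin(a),np.cos(a),0],[0,0,1]]);return L@R.T+[q[0],q[1],0]
def fit(L,p,q0):
    r=least_squares(lambda q:(proj(c,W(q,L))-p).ravel(),q0,x_scale=[1,1,.01]);print(r.x.round(4),np.degrees(r.x[2]).round(2),"res px",r.fun.reshape(-1,2).round(2).tolist());return r.x
t0=unproj(c,tp,8).mean(0)
t=fit(tl,tp,[t0[0],t0[1],.15])
dl=np.array([[-45,73,32],[-45,-73,32],[-45,105,32],[-45,-105,32],[-70,105,24],[-70,-105,24]],float)
dp=up([[373,196],[556,197],[335,198],[595,197],[336,237],[596,232]],3,220,90)
d0=unproj(c,dp,30).mean(0);print(unproj(c,dp,32).round(1))
q=fit(dl,dp,[d0[0]+45,d0[1],0.])
np.save("q.npy",[t,q])
for n in("top","side"):
    cc=d[n];im=cv2.resize(cc["img"],None,fx=3,fy=3,interpolation=cv2.INTER_CUBIC)
    def poly(qq,L,col):
        p=((proj(cc,W(qq,np.array(L,float)))+.5)*3-.5).round().astype(int);cv2.polylines(im,[p],True,col,1)
    poly(t,tl,(0,255,0));poly(t,[[-46,11,68],[-46,-11,68],[-78,-11,68],[-78,11,68]],(0,255,0))
    poly(t,[[0,58,28],[0,-58,28],[76,-58,28],[76,58,28]],(255,0,0))
    for s in(1,-1):
        poly(q,[[-45,s*73,32],[-45,s*105,32],[70,s*105,32],[70,s*73,32]],(0,0,255))
        poly(q,[[-70,s*91,24],[-70,s*105,24],[-70,s*105,0],[-70,s*91,0]],(255,0,255))
    poly(q,[[58,105,36],[70,105,36],[70,-105,36],[58,-105,36]],(255,255,0))
    o=im[270:870,660:1290] if n=="top" else im[390:960,750:1550]
    cv2.imwrite(f"pics/ov_{n}.png",o)
E
python3 fit.py
```

```text
tray corners [[576.1 202.6   8. ]
 [609.9  48.6   8. ]
 [457.5  14.9   8. ]
 [422.7 167.3   8. ]]
[5.166566e+02 1.083431e+02 2.214000e-01] 12.68 res px [[-0.54, -0.42], [0.32, -0.94], [0.9, 0.58], [-0.69, 0.69]]
[[ 717.6  -58.1   32. ]
 [ 718.4 -205.    32. ]
 [ 715.6  -27.6   32. ]
 [ 718.8 -236.3   32. ]
 [ 682.8  -28.7   32. ]
 [ 689.4 -236.5   32. ]]
[ 7.613206e+02 -1.311683e+02  2.060000e-02] 1.18 res px [[0.41, 1.1], [0.05, 0.23], [-0.22, 0.57], [0.31, 0.13], [-0.46, -1.46], [-0.09, -0.57]]
```

View pics/ov_top.png

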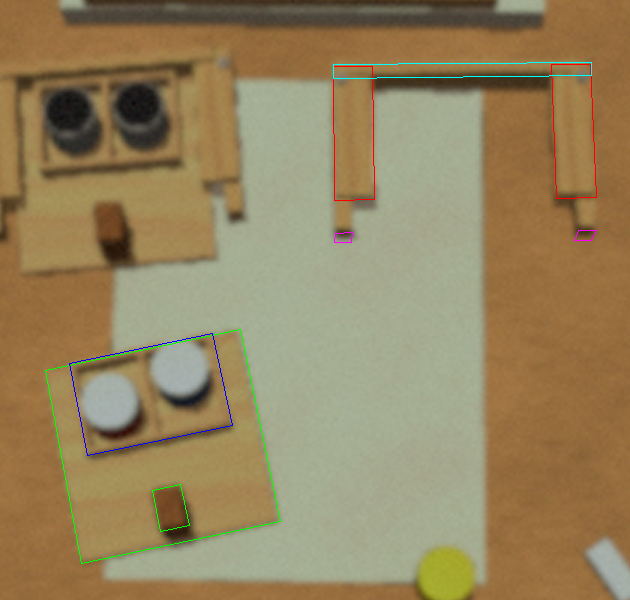

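View pics/ov_side.png

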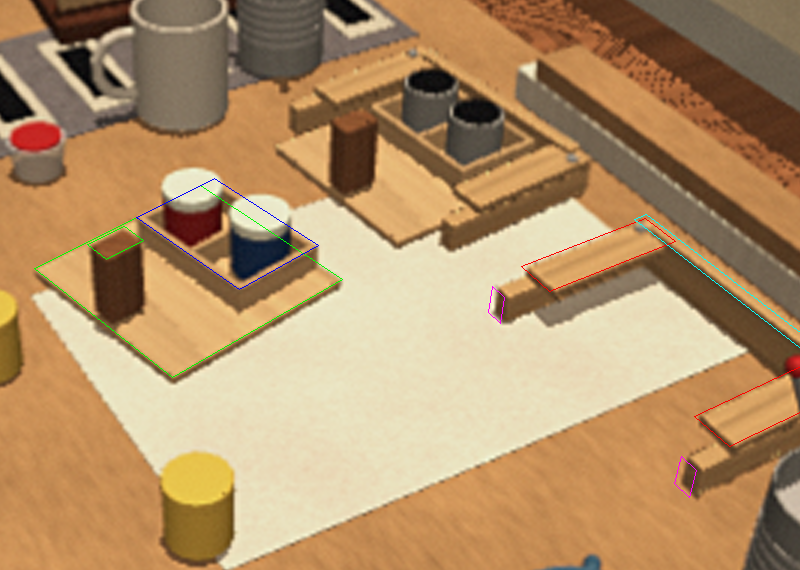

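Run:
```python
from h import *
d=pickle.load(open("c0.pkl","rb"))
crop(d["side"],400,190,550,300,"s2.png",5.3)
crop(d["top"],320,100,430,180,"t2.png",7)
```

```text
(no output)
```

View pics/s2.png

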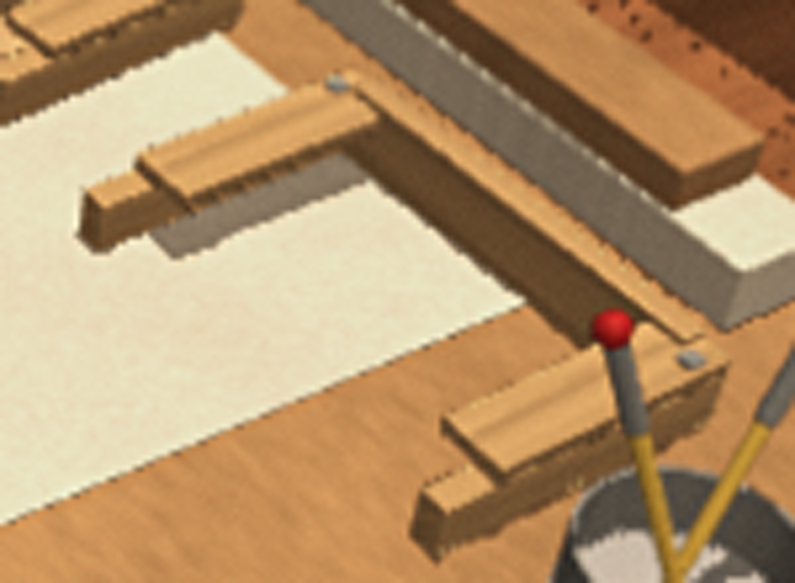

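View pics/t2.png

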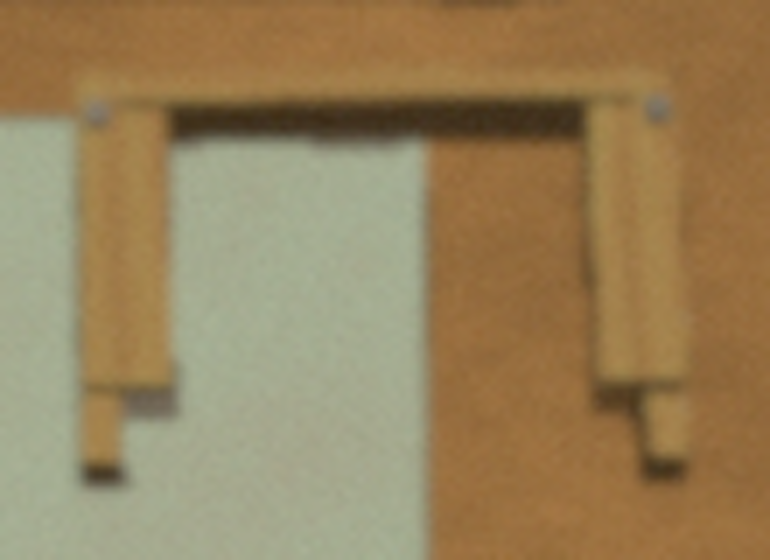

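```bash
cat > fit2.py <<'E'
from h import *
from scipy.optimize import least_squares
d=pickle.load(open("c0.pkl","rb"))
def up(p,f,ox,oy): return (np.array(p,float)+.5)/f-.5+[ox,oy]
def W(q,L):
    a=q[2];R=np.array([[np.cos(a),-np.sin(a),0],[np.sin(a),np.cos(a),0],[0,0,1]]);return L@R.T+[q[0],q[1],0]
Lt=np.array([[-45,105,32],[-45,73,32],[-45,-73,32],[-45,-105,32],[58,73,36],[58,-73,36],[-70,105,24],[-70,91,24],[-70,-91,24],[-70,-105,24]],float)
Pt=up([[82,385],[170,385],[597,380],[687,380],[172,103],[585,100],[82,463],[122,463],[643,456],[685,456]],7,320,100)
Ls=np.array([[-45,105,32],[-45,73,32],[-45,-73,32],[-45,-105,32],[-70,105,24],[-70,91,24],[-70,-91,24],[-70,-105,24]],float)
Ps=up([[137,163],[188,208],[443,417],[507,473],[85,190],[104,207],[427,490],[447,512]],5.3,400,190)
def fit(sets,q0):
    r=least_squares(lambda q:np.concatenate([(proj(d[n],W(q,L))-p).ravel() for n,L,p in sets]),q0,x_scale=[1,1,.01],loss="soft_l1");print(r.x.round(4),np.degrees(r.x[2]).round(2));return r.x,r.fun.reshape(-1,2).round(1).tolist()
q0=[760,-131,0.]
print(fit([("top",Lt,Pt)],q0));print(fit([("side",Ls,Ps)],q0));q,f=fit([("top",Lt,Pt),("side",Ls,Ps)],q0);print(f)
# tray block top in both; tray corners side ov_side picks
tl=np.array([[80,80,8],[80,-80,8],[-80,-80,8],[-80,80,8]],float)
tp=up([[93,143],[478,65],[556,440],[167,523]],6,220,190)
ts=tl[1:]; tps=up([[341,281],[174,379],[36,270]],3,250,130)
# block z68
fit([("top",tl,tp)],[516,108,.22]);fit([("side",ts,tps)],[516,108,.22]);t,f=fit([("top",tl,tp),("side",ts,tps)],[516,108,.22]);print(f)
np.save("q.npy",[t,q])
B=W(t,np.array([[-62,0,68.],[0,0,0]]));print("block",B)
E
python3 fit2.py
```

```text
[ 7.651868e+02 -1.304465e+02  2.080000e-02] 1.19
(array([ 7.65186768e+02, -1.30446545e+02,  2.08490480e-02]), [[-0.5, 0.1], [0.3, 0.0], [-0.1, 0.2], [0.3, 0.1], [-0.7, -0.3], [0.2, -0.4], [-0.4, -0.0], [-0.3, -0.1], [0.7, 0.2], [0.5, 0.2]])
[ 7.643971e+02 -1.342355e+02  2.590000e-02] 1.49
(array([ 7.64397081e+02, -1.34235514e+02,  2.59379866e-02]), [[-0.2, -1.4], [-0.2, -1.8], [0.3, 0.3], [0.1, -0.1], [-0.2, 0.2], [0.3, 0.6], [-0.8, 0.1], [0.6, 0.5]])
[ 7.653339e+02 -1.320536e+02  2.450000e-02] 1.4
[[0.3, 0.2], [1.0, 0.1], [0.6, 0.0], [1.0, -0.1], [-0.1, -0.3], [0.7, -0.6], [0.4, 0.1], [0.5, -0.0], [1.5, 0.0], [1.3, -0.0], [-0.4, -2.1], [-0.5, -2.5], [-0.2, -0.5], [-0.4, -0.9], [-0.4, -0.6], [0.1, -0.2], [-1.3, -0.8], [0.1, -0.4]]
[5.167398e+02 1.082643e+02 2.228000e-01] 12.77
[5.163216e+02 1.060239e+02 2.245000e-01] 12.86
[5.166803e+02 1.074528e+02 2.248000e-01] 12.88
[[-0.3, -0.3], [0.6, -1.0], [1.4, 0.4], [-0.2, 0.8], [0.5, -0.6], [-0.4, -0.5], [-0.4, -0.3]]
block [[456.24008877  93.63343993  68.        ]
 [516.68034375 107.4528313    0.        ]]
```

```bash
cat > to.py <<'E'
import numpy as np,sys
from workcell import arm
from scipy.spatial.transform import Rotation as Ro
def to(x,y,z,ang):  # ang: world direction (deg) wanted for tool y
    s=arm.observe();R=Ro.from_quat(s["orientation"]).as_matrix()
    dl=R.T@(np.array([x,y,z])-s["ee_pos"])/40
    a=np.degrees(np.arctan2(R[1,1],R[0,1]));w=(a-ang+90)%180-90
    print("t",s["time_s"].__round__(2),"pos",s["ee_pos"].round(1),"yang",a.round(2),"F",s["wrist_force"].round(1),"w",round(s["gripper_width"],3))
    print("->tx,ty,tz",dl.round(2),"twist",round(w/5,2))
if __name__=="__main__": to(*map(float,sys.argv[1:5]))
E
python3 to.py 456.2 93.6 130 102.9
python3 - <<'E'
from h import *
d=pickle.load(open("c0.pkl","rb"));c=d["top"]
print(unproj(c,[[369,283],[277,304],[464,165],[299,155]],20).round())
E
```

```text
t 0.1 pos [219.7 637.7 211. ] yang 70.99 F [ 0.3 -0.7 -0.3] w 1.001
->tx,ty,tz [-10.02 -10.93   2.05] twist -6.38
[[ 410. -118.   20.]
 [ 358.   95.   20.]
 [ 700. -350.   20.]
 [ 721.   51.   20.]]
```

move_arm:
  commands:
    - {"tx": -0.7,"ty": -0.75,"tz": 0.1,"twist": -0.5}
    - {"tx": -1.4,"ty": -1.5,"tz": 0.3,"twist": -1}
    - {"tx": -2.1,"ty": -2.3,"tz": 0.45,"twist": -1.5}
    - {"tx": -2.85,"ty": -3.1,"tz": 0.6,"twist": -2}
    - {"tx": -3.6,"ty": -3.9,"tz": 0.75,"twist": -2.5}
  grip: 0

```text
time_s: 0.6
ee_pos: [305.3, 441.3, 180.7]
orientation: [0.056, 0.998, -0.001, -0.0]
wrist_force: [1.5, -0.0, 0.4]
gripper_width: 1.0
```

```bash
python3 to.py 456.2 93.6 130 102.9
```

```text
t 0.6 pos [305.3 441.3 180.7] yang 83.61 F [ 1.5 -0.   0.4] w 1.0
->tx,ty,tz [-4.72 -8.22  1.28] twist -3.86
```

move_arm:
  commands:
    - {"tx": -0.55,"ty": -0.95,"tz": 0.15,"twist": -0.7}
    - {"tx": -1.1,"ty": -1.9,"tz": 0.3,"twist": -1.4}
    - {"tx": -1.65,"ty": -2.85,"tz": 0.45,"twist": -2.1}
    - {"tx": -2.2,"ty": -3.8,"tz": 0.6,"twist": -2.8}
    - {"tx": -2.7,"ty": -4.7,"tz": 0.75,"twist": -3.2}

```text
time_s: 1.1
ee_pos: [392.1, 240.2, 150.8]
orientation: [-0.084, 0.996, -0.001, -0.001]
wrist_force: [1.2, 1.0, -0.1]
gripper_width: 1.0
```

```bash
python3 to.py 456.2 93.6 130 102.9
```

```text
t 1.1 pos [392.1 240.2 150.8] yang 99.69 F [ 1.2  1.  -0.1] w 1.0
->tx,ty,tz [-0.96 -3.88  0.53] twist -0.64
```

move_arm:
  commands:
    - {"tx": -0.25,"ty": -0.95,"tz": 0.15,"twist": -0.2}
    - {"tx": -0.5,"ty": -1.9,"tz": 0.3,"twist": -0.4}
    - {"tx": -0.75,"ty": -2.85,"tz": 0.4,"twist": -0.64}
    - {"tx": -0.96,"ty": -3.6,"tz": 0.53,"twist": -0.64}
    - {"tx": -0.96,"ty": -3.88,"tz": 0.53,"twist": -0.64}

```text
time_s: 1.6
ee_pos: [456.7, 90.2, 129.3]
orientation: [-0.11, 0.994, -0.002, -0.001]
wrist_force: [-0.7, -0.5, 0.2]
gripper_width: 1.0
```

```bash
python3 to.py 456.2 93.6 45 102.9
python3 - <<'E'
from h import *
from workcell import arm
for n in("top","side"):
    c=arm.capture(n)
    crop(c,*((200,170,360,290) if n=="top" else (220,110,380,250)),f"a_{n}.png",4)
E
```

```text
t 1.6 pos [456.7  90.2 129.3] yang 102.59 F [-0.7 -0.5  0.2] w 1.0
->tx,ty,tz [-0.01  0.09  2.11] twist -0.06
```

View pics/a_top.png

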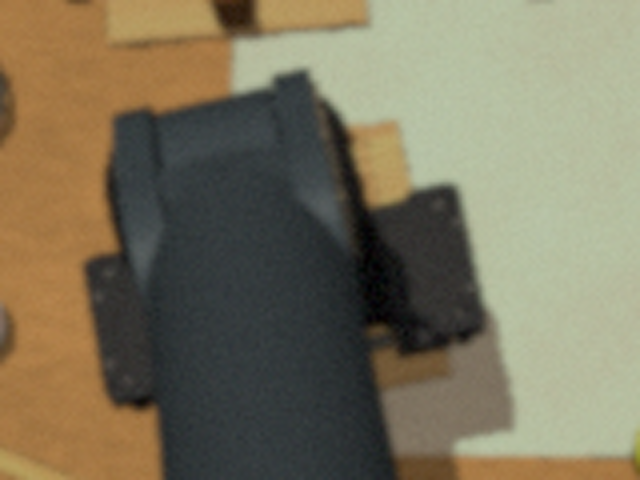

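View pics/a_side.png

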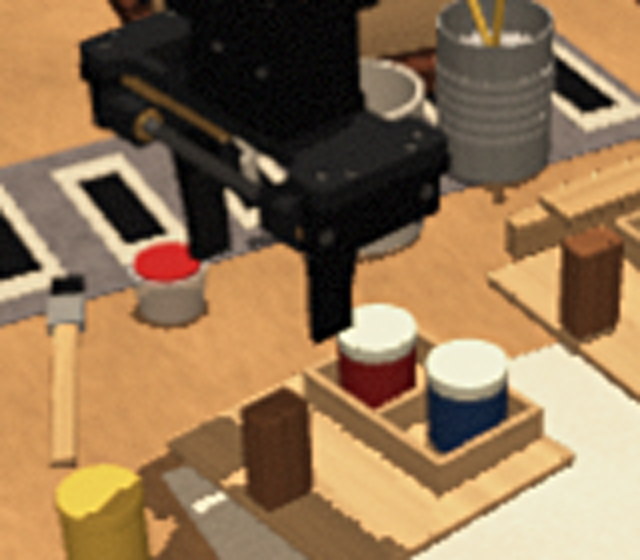

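The side view shows both fingertips (about (210,250) and (330,335) in the crop) hanging above the grip block at (277,400), and the pots are standing. I'm lowering now.

move_arm:
  commands:
    - {"ty": 0.09,"tz": 0.6,"twist": -0.06}
    - {"ty": 0.09,"tz": 1.2,"twist": -0.06}
    - {"ty": 0.09,"tz": 1.8,"twist": -0.06}
    - {"ty": 0.09,"tz": 2.1,"twist": -0.06}
    - {"ty": 0.09,"tz": 2.1,"twist": -0.06}

```text
invalid input
```

```bash
python3 to.py 456.2 93.6 45 102.9
python3 - <<'E'
from h import *
from workcell import arm
c=arm.capture("side")
crop(c,220,110,380,250,"b_side.png",4)
E
```

```text
t 1.7 pos [455.9  92.2 129.6] yang 102.69 F [0.  0.5 0.2] w 0.999
->tx,ty,tz [-0.02  0.04  2.12] twist -0.04
```

View pics/b_side.png

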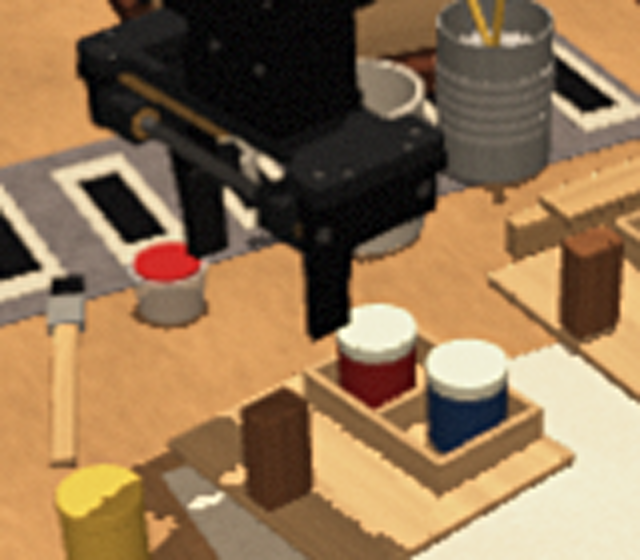

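The move was refused, presumably because I left `tx` out. I'll send it again with every key.

move_arm:
  commands:
    - {"tx": 0,"ty": 0.04,"tz": 0.6,"twist": 0}
    - {"tx": 0,"ty": 0.04,"tz": 1.2,"twist": 0}
    - {"tx": 0,"ty": 0.04,"tz": 1.8,"twist": 0}
    - {"tx": 0,"ty": 0.04,"tz": 2.1,"twist": 0}
    - {"tx": 0,"ty": 0.04,"tz": 2.1,"twist": 0}

```text
time_s: 2.25
ee_pos: [453.7, 96.5, 44.6]
orientation: [-0.113, 0.994, -0.001, -0.003]
wrist_force: [0.5, -0.5, 0.9]
gripper_width: 0.999
```

```bash
python3 to.py 456.2 93.6 45 102.9
python3 - <<'E'
from h import *
from workcell import arm
c=arm.capture("side")
crop(c,220,110,380,250,"b2_side.png",4)
E
```

```text
t 2.25 pos [453.7  96.5  44.6] yang 102.99 F [ 0.5 -0.5  0.9] w 0.999
->tx,ty,tz [-0.05 -0.08 -0.01] twist 0.02
```

View pics/b2_side.png

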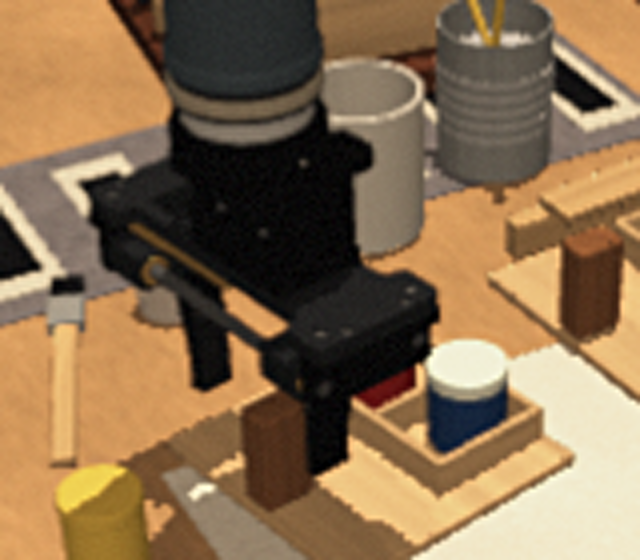

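```bash
cat > ov.py <<'E'
from h import *
from workcell import arm
from scipy.spatial.transform import Rotation as Ro
s=arm.observe();R=Ro.from_quat(s["orientation"]).as_matrix();p=s["ee_pos"]
print(p.round(1),R.round(3).tolist())
c=arm.capture("side");print("cam",(-np.array(c["R"]).T@np.array(c["t"])).round())
f=6;x0,y0=240,170
im=cv2.resize(c["img"][y0:y0+95,x0:x0+120],None,fx=f,fy=f,interpolation=cv2.INTER_CUBIC)
def pl(P,col):
    q=((proj(c,P)-[x0,y0]+.5)*f-.5).round().astype(int);cv2.polylines(im,[q],True,col,1)
for sg in(1,-1):
    yy=sg*43.5
    pl([p+R@np.array(v) for v in([-9.5,yy,22],[9.5,yy,22],[9.5,yy+sg*15,22],[-9.5,yy+sg*15,22])],(0,255,0))
    pl([p+R@np.array(v) for v in([-9.5,yy,22],[9.5,yy,22],[9.5,yy,-20],[-9.5,yy,-20])],(0,255,0))
t=np.load("q.npy")[0]
a=t[2];RR=np.array([[np.cos(a),-np.sin(a),0],[np.sin(a),np.cos(a),0],[0,0,1]])
for z in(8,68):
    pl([RR@np.array([-62+i*16,j*11,z])+[t[0],t[1],0] for i,j in((1,1),(1,-1),(-1,-1),(-1,1))],(0,0,255))
cv2.imwrite("pics/ovb.png",im)
E
python3 ov.py
```

```text
[454.7  96.4  45.6] [[-0.975, -0.224, -0.003], [-0.224, 0.975, -0.002], [0.003, -0.001, -1.0]]
cam [ 127. -697.  709.]
```

View pics/ovb.png

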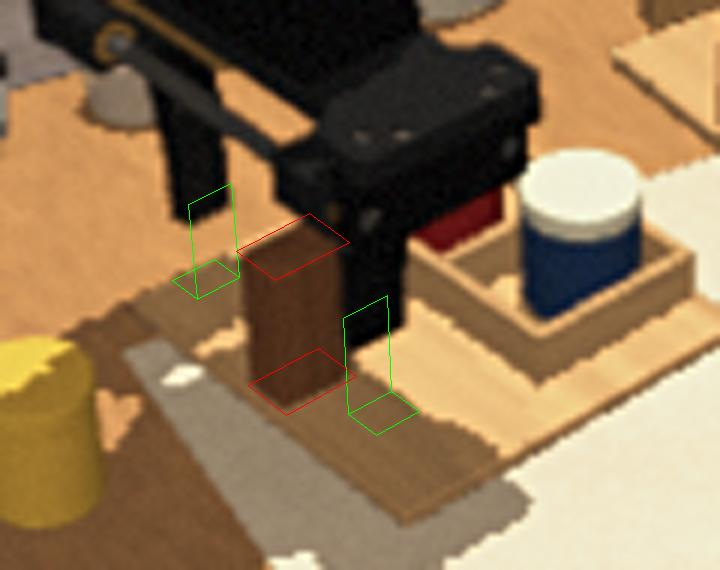

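The overlay disagrees with the picture. The fingertips appear about 11 px higher in the side image than the reported TCP predicts. I'll triangulate the gripper from the earlier top and side pair before I close it.

```bash
cat > tri.py <<'E'
from h import *
d=pickle.load(open("c0.pkl","rb"))
def ray(c,uv):
    a=unproj(c,uv,0)[0];b=unproj(c,uv,300)[0];return a,(b-a)/np.linalg.norm(b-a)
def tri(u,v):
    a,da=ray(d["top"],u);b,db=ray(d["side"],v)
    M=np.c_[da,-db];s=np.linalg.lstsq(M,b-a,rcond=None)[0];P,Q=a+da*s[0],b+db*s[1]
    return (P+Q)/2,np.linalg.norm(P-Q)
def ut(p):return (np.array(p)+.5)/4-.5+[200,170]
def us(p):return (np.array(p)+.5)/4-.5+[220,110]
print("body near fwd corner",tri(ut([457,188]),us([447,150])))
# sanity: known tray block top & pot lid from t=0
print("pot_b lid",tri((np.array([360,140])+.5)/6+[219.5,189.5],(np.array([225,185])+.5)/2.6+[249.5,129.5]))
print("pot_a lid",tri((np.array([220,207])+.5)/6+[219.5,189.5],(np.array([166,163])+.5)/2.6+[249.5,129.5]))
print("block top",tri((np.array([335,412])+.5)/6+[219.5,189.5],(np.array([102,213])+.5)/2.6+[249.5,129.5]))
E
python3 tri.py
```

```text
body near fwd corner (array([511.43448826,   7.33251541, 245.01706069]), np.float64(0.6663385557831497))
pot_b lid (array([567.25067384,  91.17706295,  54.81755783]), np.float64(1.3791723144566388))
pot_a lid (array([540.19249675, 144.85196537,  53.51634229]), np.float64(0.9578589455591486))
block top (array([458.7540537 ,  97.48922754,  61.80433711]), np.float64(0.5878229940311448))
```

Run:
```python
from h import *
c=pickle.load(open("c0.pkl","rb"))["side"]
p=np.array([454.2,96.4]);a=np.radians(12.9);F=np.array([np.cos(a),np.sin(a)]);L=np.array([-np.sin(a),np.cos(a)])
for nm,px in(("near lowest",[365,350]),("near right",[403,330]),("far lowest",[185,220]),("far right",[228,203])):
    for z in(15,25,35,45,55,65):
        w=unproj(c,[(px[0]+.5)/6-.5+240,(px[1]+.5)/6-.5+170],z)[0][:2]-p
        print(nm,z,"fwd %.0f left %.0f"%(w@F,w@L))
```

```text
near lowest 15 fwd 24 left -12
near lowest 25 fwd 16 left -21
near lowest 35 fwd 9 left -31
near lowest 45 fwd 1 left -41
near lowest 55 fwd -6 left -51
near lowest 65 fwd -14 left -61
near right 15 fwd 41 left -12
near right 25 fwd 33 left -22
near right 35 fwd 26 left -32
near right 45 fwd 18 left -42
near right 55 fwd 10 left -51
near right 65 fwd 2 left -61
far lowest 15 fwd 22 left 95
far lowest 25 fwd 15 left 83
far lowest 35 fwd 8 left 72
far lowest 45 fwd 0 left 60
far lowest 55 fwd -7 left 49
far lowest 65 fwd -15 left 37
far right 15 fwd 41 left 92
far right 25 fwd 33 left 81
far right 35 fwd 26 left 69
far right 45 fwd 18 left 58
far right 55 fwd 10 left 47
far right 65 fwd 2 left 35
```

By the picture, the fingertips sit symmetrically about the block, but at z of about 52 mm instead of 23. Before gripping, I'll close part way to about 40 mm, without touching, and look again.

move_arm:
  commands:
    - {"tx": 0,"ty": -0.06,"tz": 0,"twist": 0}
    - {"tx": 0,"ty": -0.06,"tz": 0,"twist": 0}
    - {"tx": 0,"ty": -0.06,"tz": 0,"twist": 0}
  grip: 135
  newtons: 20

```text
time_s: 2.65
ee_pos: [456.5, 94.0, 47.0]
orientation: [-0.112, 0.994, -0.001, 0.0]
wrist_force: [-0.1, -0.6, 0.5]
gripper_width: 0.811
```

```bash
python3 to.py 456.2 93.6 45 102.9;python3 ov.py
```

```text
t 2.65 pos [456.5  94.   47. ] yang 102.91 F [-0.1 -0.6  0.5] w 0.811
->tx,ty,tz [ 0.01 -0.01  0.05] twist 0.0
[456.5  94.   47. ] [[-0.975, -0.223, 0.001], [-0.223, 0.975, -0.001], [-0.0, -0.001, -1.0]]
cam [ 127. -697.  709.]
```

View pics/ovb.png

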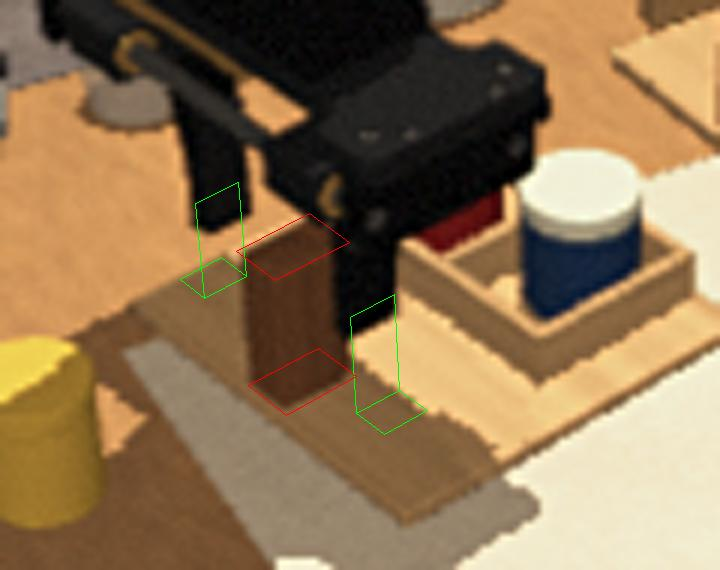

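move_arm:
  commands:
    - {"tx": 0,"ty": 0,"tz": 0.1,"twist": 0}
    - {"tx": 0,"ty": 0,"tz": 0.2,"twist": 0}
    - {"tx": 0,"ty": 0,"tz": 0.25,"twist": 0}
    - {"tx": 0,"ty": 0,"tz": 0.25,"twist": 0}

```text
time_s: 3.1
ee_pos: [456.0, 93.8, 36.4]
orientation: [-0.112, 0.994, -0.001, -0.0]
wrist_force: [0.1, 0.7, 1.1]
gripper_width: 0.487
```

```bash
python3 to.py 456.2 93.6 30 102.9;python3 ov.py
```

```text
t 3.1 pos [456.   93.8  36.4] yang 102.92 F [0.1 0.7 1.1] w 0.487
->tx,ty,tz [-0.   -0.01  0.16] twist 0.0
[456.   93.8  36.4] [[-0.975, -0.224, -0.001], [-0.224, 0.975, -0.002], [0.001, -0.001, -1.0]]
cam [ 127. -697.  709.]
```

View pics/ovb.png

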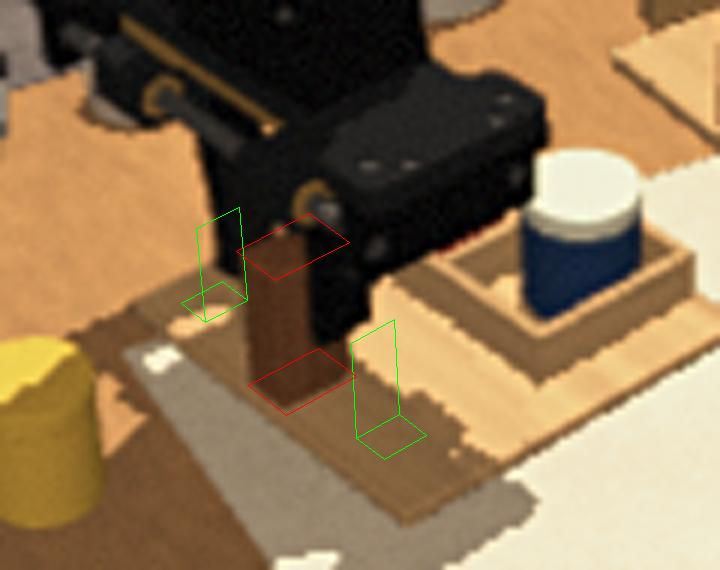

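Run:
```python
from h import *
c=pickle.load(open("c0.pkl","rb"))["side"]
p=np.array([456,93.8]);a=np.radians(12.9);F=np.array([np.cos(a),np.sin(a)]);L=np.array([-np.sin(a),np.cos(a)])
for nm,px in(("near lowest",[322,345]),("near right",[358,330]),("far lowest",[225,275])):
    for z in(15,25,35,45,55):
        w=unproj(c,[(px[0]+.5)/6-.5+240,(px[1]+.5)/6-.5+170],z)[0][:2]-p
        print(nm,z,"fwd %.0f left %.0f"%(w@F,w@L))
```

```text
near lowest 15 fwd 13 left 4
near lowest 25 fwd 6 left -6
near lowest 35 fwd -2 left -16
near lowest 45 fwd -9 left -26
near lowest 55 fwd -16 left -37
near right 15 fwd 28 left 2
near right 25 fwd 20 left -8
near right 35 fwd 13 left -18
near right 45 fwd 5 left -28
near right 55 fwd -2 left -38
far lowest 15 fwd 12 left 60
far lowest 25 fwd 5 left 49
far lowest 35 fwd -3 left 38
far lowest 45 fwd -10 left 27
far lowest 55 fwd -17 left 16
```

Measured in the image, the fingertips are at z of about 43, which gives 25 mm of overlap on the block and clears the board on either reading. I'll close here.

move_arm:
  commands:
    - {"tx": 0,"ty": 0,"tz": 0.05,"twist": 0}
    - {"tx": 0,"ty": 0,"tz": 0.05,"twist": 0}
    - {"tx": 0,"ty": 0,"tz": 0.05,"twist": 0}
    - {"tx": 0,"ty": 0,"tz": 0.05,"twist": 0}
    - {"tx": 0,"ty": 0,"tz": 0.05,"twist": 0}
  grip: 255
  newtons: 40

```text
time_s: 3.65
ee_pos: [456.1, 93.9, 34.5]
orientation: [-0.113, 0.994, -0.001, -0.0]
wrist_force: [-0.4, 1.8, -0.9]
gripper_width: 0.249
```

```bash
python3 to.py 456.2 93.6 35 102.9;python3 ov.py
```

```text
t 3.65 pos [456.1  93.9  34.5] yang 102.93 F [-0.4  1.8 -0.9] w 0.249
->tx,ty,tz [-0.   -0.01 -0.01] twist 0.01
[456.1  93.9  34.5] [[-0.975, -0.224, -0.0], [-0.224, 0.975, -0.001], [0.001, -0.001, -1.0]]
cam [ 127. -697.  709.]
```

View pics/ovb.png

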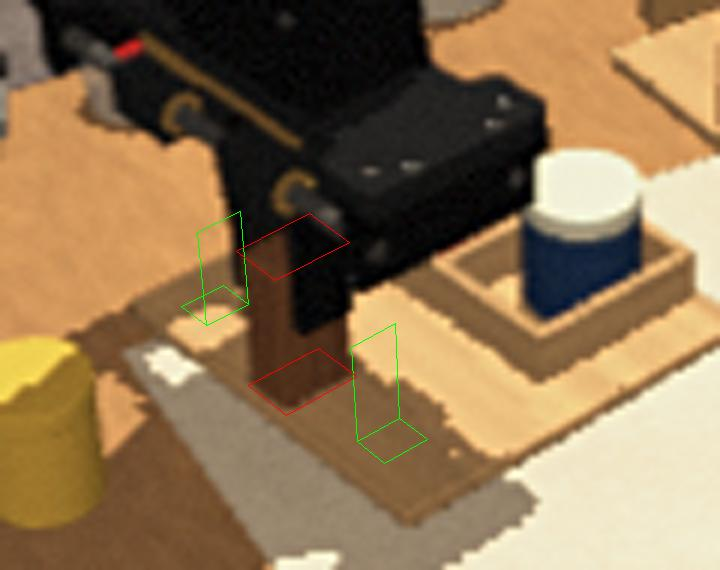

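The grip closed at 0.249 × 87 = 21.7 mm, which matches the 22 mm block, and the tray hasn't moved. I'll drag it in small steps.

```bash
python3 to.py 470 35 35 99.5;python3 to.py 485 -30 35 97;python3 to.py 533.4 -137.4 35 91.35
```

```text
t 3.7 pos [456.1  94.   34.5] yang 102.93 F [ 0.3  0.6 -1.2] w 0.251
->tx,ty,tz [-0.01 -1.51 -0.01] twist 0.69
t 3.7 pos [456.1  94.   34.5] yang 102.93 F [ 0.3  0.6 -1.2] w 0.251
->tx,ty,tz [-0.01 -3.18 -0.01] twist 1.19
t 3.7 pos [456.1  94.   34.5] yang 102.93 F [ 0.3  0.6 -1.2] w 0.251
->tx,ty,tz [-0.59 -6.07 -0.  ] twist 2.32
```

move_arm:
  commands:
    - {"tx": 0,"ty": -0.2,"tz": 0,"twist": 0.1}
    - {"tx": 0,"ty": -0.5,"tz": 0,"twist": 0.25}
    - {"tx": 0,"ty": -0.85,"tz": 0,"twist": 0.4}
    - {"tx": 0,"ty": -1.2,"tz": 0,"twist": 0.55}
    - {"tx": 0,"ty": -1.55,"tz": 0,"twist": 0.7}

```text
time_s: 4.2
ee_pos: [470.1, 31.7, 34.6]
orientation: [-0.081, 0.997, -0.001, -0.0]
wrist_force: [-1.1, 1.4, -1.5]
gripper_width: 0.255
```

```bash
python3 to.py 485 -30 35 97;python3 ov.py
```

```text
t 4.2 pos [470.1  31.7  34.6] yang 99.29 F [-1.1  1.4 -1.5] w 0.255
->tx,ty,tz [-0.12 -1.58 -0.01] twist 0.46
[470.1  31.7  34.6] [[-0.987, -0.161, -0.001], [-0.161, 0.987, -0.002], [0.001, -0.002, -1.0]]
cam [ 127. -697.  709.]
```

View pics/ovb.png

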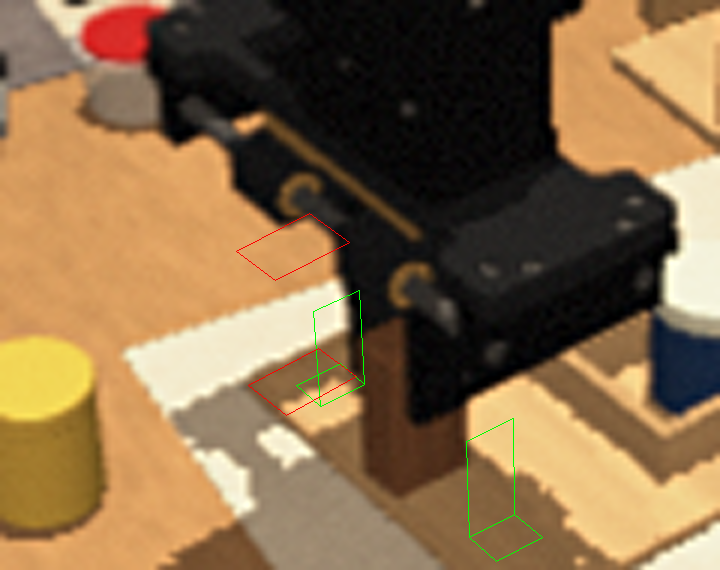

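The tray follows, and its block is at (415,410) in the crop between the fingers. I'll carry on.

move_arm:
  commands:
    - {"tx": 0,"ty": -0.3,"tz": 0,"twist": 0.1}
    - {"tx": -0.05,"ty": -0.65,"tz": 0,"twist": 0.2}
    - {"tx": -0.1,"ty": -1.0,"tz": 0,"twist": 0.3}
    - {"tx": -0.15,"ty": -1.4,"tz": 0,"twist": 0.45}
    - {"tx": -0.2,"ty": -1.8,"tz": 0,"twist": 0.6}

```text
time_s: 4.75
ee_pos: [490.1, -42.5, 34.7]
orientation: [-0.052, 0.999, -0.002, -0.0]
wrist_force: [-0.2, 0.6, -2.7]
gripper_width: 0.246
```

```bash
python3 to.py 533.4 -137.4 35 91.35
```

```text
t 4.75 pos [490.1 -42.5  34.7] yang 95.98 F [-0.2  0.6 -2.7] w 0.246
->tx,ty,tz [-0.83 -2.47  0.  ] twist 0.93
```

move_arm:
  commands:
    - {"tx": -0.1,"ty": -0.35,"tz": 0,"twist": 0.15}
    - {"tx": -0.25,"ty": -0.75,"tz": 0,"twist": 0.3}
    - {"tx": -0.4,"ty": -1.15,"tz": 0,"twist": 0.45}
    - {"tx": -0.5,"ty": -1.55,"tz": 0,"twist": 0.6}
    - {"tx": -0.65,"ty": -1.95,"tz": 0,"twist": 0.75}

```text
time_s: 5.25
ee_pos: [524.1, -118.8, 34.8]
orientation: [-0.019, 1.0, -0.002, -0.001]
wrist_force: [-0.6, 1.7, -2.8]
gripper_width: 0.248
```

```bash
python3 to.py 533.4 -137.4 35 91.35
```

```text
t 5.25 pos [ 524.1 -118.8   34.8] yang 92.16 F [-0.6  1.7 -2.8] w 0.248
->tx,ty,tz [-0.21 -0.47 -0.  ] twist 0.16
```

move_arm:
  commands:
    - {"tx": -0.1,"ty": -0.25,"tz": 0,"twist": 0.1}
    - {"tx": -0.2,"ty": -0.47,"tz": 0,"twist": 0.16}
    - {"tx": -0.21,"ty": -0.47,"tz": 0,"twist": 0.16}
    - {"tx": -0.21,"ty": -0.47,"tz": 0,"twist": 0.16}

```text
time_s: 5.65
ee_pos: [533.5, -137.8, 34.9]
orientation: [-0.011, 1.0, -0.002, -0.0]
wrist_force: [0.8, -0.5, -4.0]
gripper_width: 0.251
```

```bash
python3 to.py 681.2 -134 35 91.35
python3 - <<'E'
from h import *
from workcell import arm
d={}
for n in("top","side"):
    c=arm.capture(n);d[n]=c
    crop(c,*((310,90,440,290) if n=="top" else (280,170,560,350)),f"c_{n}.png",(3 if n=="top" else 2.8))
pickle.dump(d,open("c1.pkl","wb"))
E
```

```text
t 5.65 pos [ 533.5 -137.8   34.9] yang 91.28 F [ 0.8 -0.5 -4. ] w 0.251
->tx,ty,tz [-3.69  0.01 -0.01] twist -0.01
```

View pics/c_top.png

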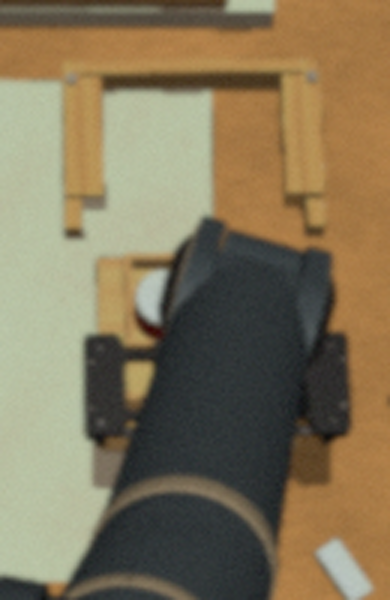

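View pics/c_side.png

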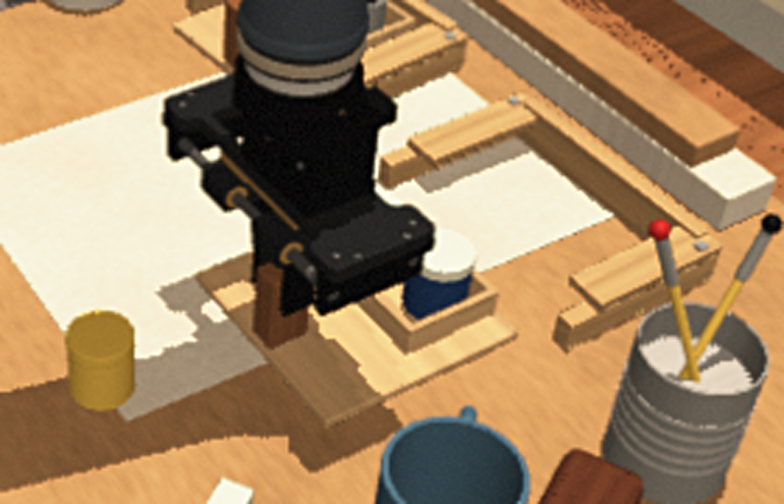

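Run:
```python
from h import *
d=pickle.load(open("c1.pkl","rb"))
q=[765.2,-132,np.radians(1.35)];e=np.array([np.cos(q[2]),np.sin(q[2])]);l=np.array([-e[1],e[0]])
def f(n,p,o,s,z):
    w=unproj(d[n],(np.array(p)+.5)/s-.5+np.array(o),z)[0][:2];v=w-q[:2];print(n,w.round(1),"dock",(v@e).round(1),(v@l).round(1))
f("top",[98,258],(310,90),3,8)
f("top",[66,234],(310,90),3,24);f("top",[325,232],(310,90),3,24)
f("side",[517,333],(280,170),2.8,8);f("side",[327,422],(280,170),2.8,8)
f("side",[198,277],(280,170),2.8,8)
f("side",[558,325],(280,170),2.8,24);f("side",[384,165],(280,170),2.8,24)
```

```text
top [673.3 -55. ] dock -90.1 79.2
top [688.  -28.8] dock -74.7 105.0
top [ 692. -237.] dock -75.6 -103.2
side [ 673.6 -215.6] dock -93.5 -81.4
side [ 517.4 -218.6] dock -249.7 -80.8
side [513.4 -64. ] dock -250.1 73.9
side [ 689.8 -234. ] dock -77.8 -100.2
side [688.2 -40.7] dock -74.8 93.1
```

The tray is lined up with the channel: its edges sit at y of about +79 and −81 in the dock frame, against ±91. I'm pushing it in.

move_arm:
  commands:
    - {"tx": -0.15,"ty": 0,"tz": 0,"twist": 0}
    - {"tx": -0.4,"ty": 0,"tz": 0,"twist": 0}
    - {"tx": -0.7,"ty": 0,"tz": 0,"twist": 0}
    - {"tx": -1.0,"ty": 0,"tz": 0,"twist": 0}
    - {"tx": -1.3,"ty": 0,"tz": 0,"twist": 0}

```text
time_s: 6.25
ee_pos: [586.7, -135.4, 34.7]
orientation: [-0.012, 1.0, -0.002, -0.0]
wrist_force: [-1.7, -0.4, -1.8]
gripper_width: 0.249
```

```bash
python3 to.py 681.2 -134 35 91.35
python3 - <<'E'
from h import *
from workcell import arm
d={}
for n in("top","side"):
    c=arm.capture(n);d[n]=c
    crop(c,*((310,90,440,290) if n=="top" else (280,170,560,350)),f"d_{n}.png",(3 if n=="top" else 2.8))
E
```

```text
t 6.25 pos [ 586.7 -135.4   34.7] yang 91.4 F [-1.7 -0.4 -1.8] w 0.249
->tx,ty,tz [-2.36 -0.02 -0.01] twist 0.01
```

View pics/d_side.png

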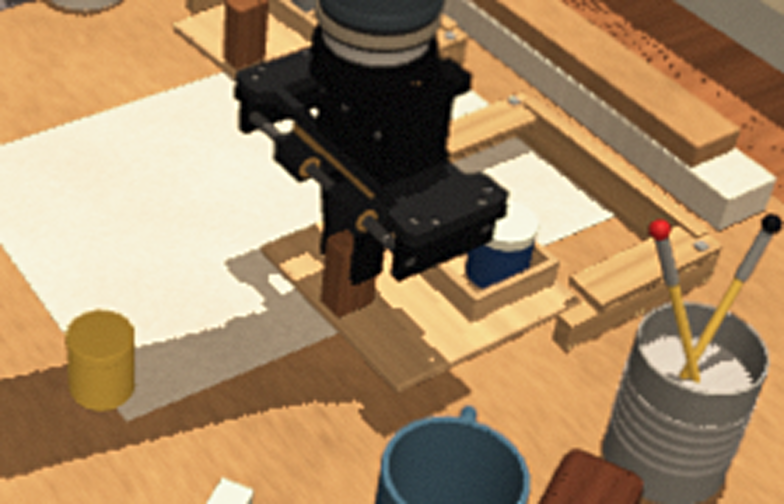

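View pics/d_top.png

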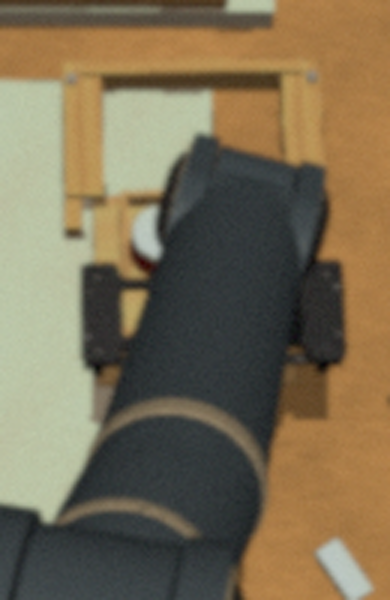

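The front corners have gone in between the rails (left corner at (95,200), inside the left rail at x of about 82 in the top crop), and the forces are low. Continuing.

move_arm:
  commands:
    - {"tx": -0.2,"ty": 0,"tz": 0,"twist": 0}
    - {"tx": -0.5,"ty": 0,"tz": 0,"twist": 0}
    - {"tx": -0.8,"ty": 0,"tz": 0,"twist": 0}
    - {"tx": -1.1,"ty": 0,"tz": 0,"twist": 0}
    - {"tx": -1.3,"ty": 0,"tz": 0,"twist": 0}

```text
time_s: 6.85
ee_pos: [641.6, -133.7, 34.7]
orientation: [-0.013, 1.0, -0.002, 0.001]
wrist_force: [-1.8, -0.2, -3.0]
gripper_width: 0.25
```

```bash
python3 to.py 681.2 -134 35 91.35
```

```text
t 6.85 pos [ 641.6 -133.7   34.7] yang 91.46 F [-1.8 -0.2 -3. ] w 0.25
->tx,ty,tz [-0.99 -0.03 -0.  ] twist 0.02
```

Next I'll go slowly and stop about 8 mm short of the predicted home.

move_arm:
  commands:
    - {"tx": -0.2,"ty": 0,"tz": 0,"twist": 0}
    - {"tx": -0.4,"ty": -0.02,"tz": 0,"twist": 0}
    - {"tx": -0.6,"ty": -0.02,"tz": 0,"twist": 0}
    - {"tx": -0.75,"ty": -0.03,"tz": 0,"twist": 0}
    - {"tx": -0.8,"ty": -0.03,"tz": 0,"twist": 0}

```text
time_s: 7.35
ee_pos: [674.4, -134.0, 34.7]
orientation: [-0.013, 1.0, -0.002, 0.001]
wrist_force: [-1.9, -0.2, -2.0]
gripper_width: 0.251
```

```bash
python3 to.py 681.2 -134 35 91.35
```

```text
t 7.35 pos [ 674.4 -134.    34.7] yang 91.47 F [-1.9 -0.2 -2. ] w 0.251
->tx,ty,tz [-0.17 -0.   -0.01] twist 0.02
```

move_arm:
  commands:
    - {"tx": -0.06,"ty": 0,"tz": 0,"twist": 0}
    - {"tx": -0.12,"ty": 0,"tz": 0,"twist": 0}
    - {"tx": -0.17,"ty": 0,"tz": 0,"twist": 0}
    - {"tx": -0.17,"ty": 0,"tz": 0,"twist": 0}

```text
time_s: 7.75
ee_pos: [680.5, -133.7, 34.7]
orientation: [-0.013, 1.0, -0.002, 0.001]
wrist_force: [-3.5, 0.8, -0.3]
gripper_width: 0.249
```

```bash
python3 to.py 681.2 -134 35 91.35
python3 - <<'E'
from h import *
from workcell import arm
d={}
for n in("top","side"):
    c=arm.capture(n);d[n]=c
    crop(c,*((310,90,440,190) if n=="top" else (360,180,540,320)),f"e_{n}.png",(6 if n=="top" else 4.2))
pickle.dump(d,open("c2.pkl","wb"))
E
```

```text
t 7.75 pos [ 680.5 -133.7   34.7] yang 91.44 F [-3.5  0.8 -0.3] w 0.249
->tx,ty,tz [-0.02 -0.01 -0.01] twist 0.02
```

View pics/e_side.png

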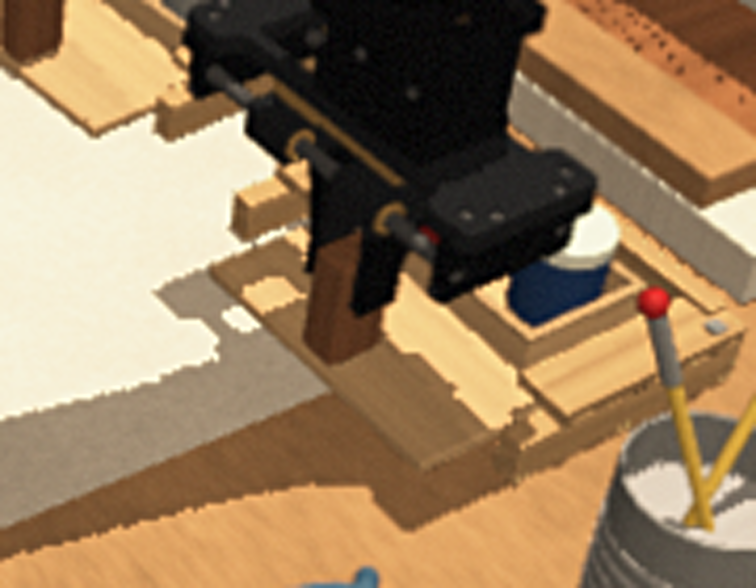

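View pics/e_top.png

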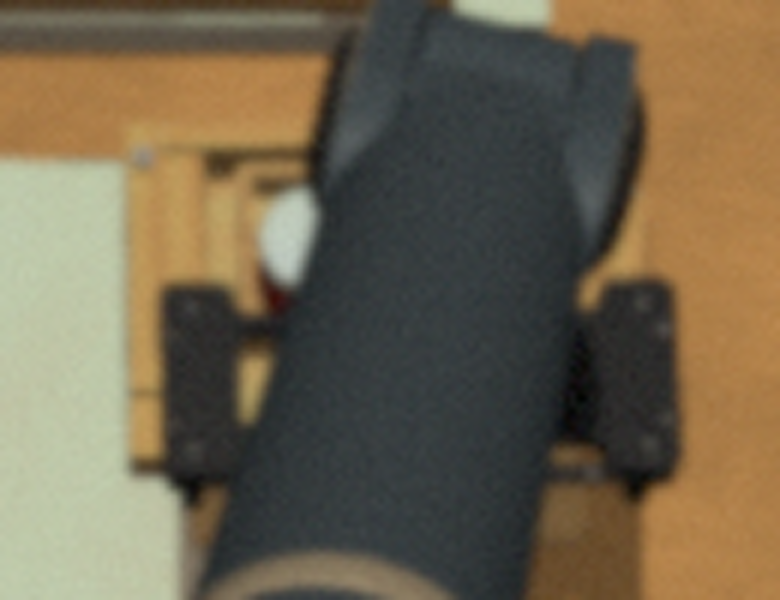

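The tray is under the lips and close to the stop, with no clear contact force yet. I'll creep on to feel for the stop.

move_arm:
  commands:
    - {"tx": -0.06,"ty": 0,"tz": 0,"twist": 0}
    - {"tx": -0.1,"ty": 0,"tz": 0,"twist": 0}

```text
time_s: 8.05
ee_pos: [680.5, -133.3, 34.6]
orientation: [-0.012, 1.0, -0.001, -0.004]
wrist_force: [-15.5, 2.4, 8.2]
gripper_width: 0.251
```

```bash
python3 to.py 681.2 -134 35 91.35
```

```text
t 8.05 pos [ 680.5 -133.3   34.6] yang 91.39 F [-15.5   2.4   8.2] w 0.251
->tx,ty,tz [-0.02 -0.02 -0.01] twist 0.01
```

That's the stop: the tray didn't move (TCP still at 680.5) while the force rose to −15.5 N, within 1 mm of the predicted home. Releasing.

move_arm:
  commands:
    - {"tx": 0,"ty": 0,"tz": 0,"twist": 0}
    - {"tx": 0,"ty": 0,"tz": 0,"twist": 0}
    - {"tx": 0,"ty": 0,"tz": 0,"twist": 0}
    - {"tx": 0,"ty": 0,"tz": 0,"twist": 0}
    - {"tx": 0,"ty": 0,"tz": 0,"twist": 0}
  grip: 0

```text
time_s: 8.55
ee_pos: [681.1, -133.3, 34.8]
orientation: [-0.012, 1.0, -0.001, -0.003]
wrist_force: [1.0, -0.4, -1.3]
gripper_width: 0.62
```

```bash
python3 to.py 680 -134 150 91.35
```

```text
t 8.55 pos [ 681.1 -133.3   34.8] yang 91.4 F [ 1.  -0.4 -1.3] w 0.62
->tx,ty,tz [ 0.05 -0.02 -2.88] twist 0.01
```

move_arm:
  commands:
    - {"tx": 0,"ty": 0,"tz": 0,"twist": 0}
    - {"tx": 0,"ty": 0,"tz": -0.3,"twist": 0}
    - {"tx": 0,"ty": 0,"tz": -0.9,"twist": 0}
    - {"tx": 0,"ty": 0,"tz": -1.7,"twist": 0}
    - {"tx": 0,"ty": 0,"tz": -2.6,"twist": 0}

```text
time_s: 9.05
ee_pos: [681.3, -133.1, 140.0]
orientation: [-0.012, 1.0, -0.001, -0.003]
wrist_force: [-0.1, 0.1, 0.6]
gripper_width: 0.989
```

move_arm:
  commands:
    - {"tx": 0.8,"ty": 0,"tz": -0.8,"twist": 0}
    - {"tx": 1.6,"ty": 0,"tz": -1.4,"twist": 0}
    - {"tx": 2.5,"ty": 0,"tz": -2,"twist": 0}
    - {"tx": 3.4,"ty": 0,"tz": -2,"twist": 0}
    - {"tx": 4.2,"ty": 0,"tz": -2,"twist": 0}

```text
time_s: 9.55
ee_pos: [512.8, -137.4, 223.2]
orientation: [-0.012, 1.0, -0.001, -0.002]
wrist_force: [0.2, -0.6, 0.6]
gripper_width: 1.002
```

```bash
python3 to.py 480 200 230 91.35;python3 - <<'E'
from h import *
from workcell import arm
d={}
for n in("top","side"):
    c=arm.capture(n);d[n]=c
    crop(c,*((310,90,440,190) if n=="top" else (360,180,540,320)),f"f_{n}.png",(6 if n=="top" else 4.2))
pickle.dump(d,open("c3.pkl","wb"))
E
```

```text
t 9.55 pos [ 512.8 -137.4  223.2] yang 91.37 F [ 0.2 -0.6  0.6] w 1.002
->tx,ty,tz [ 0.62  8.45 -0.19] twist 0.0
```

View pics/f_side.png

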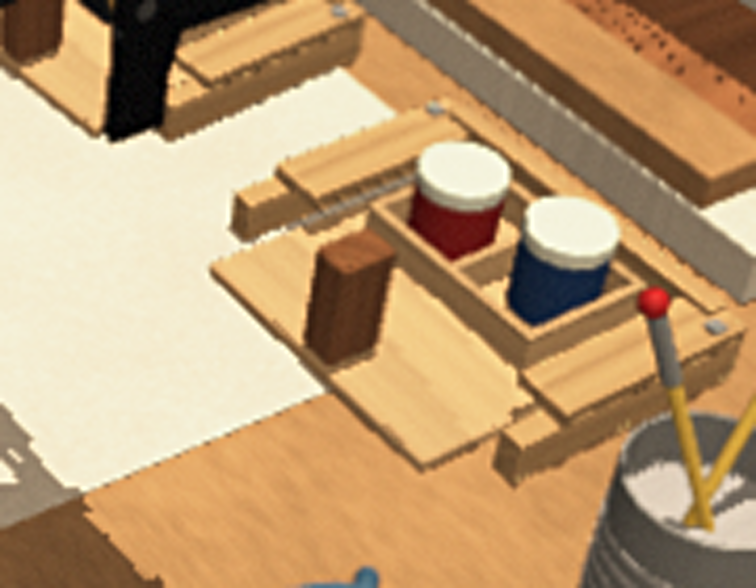

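View pics/f_top.png

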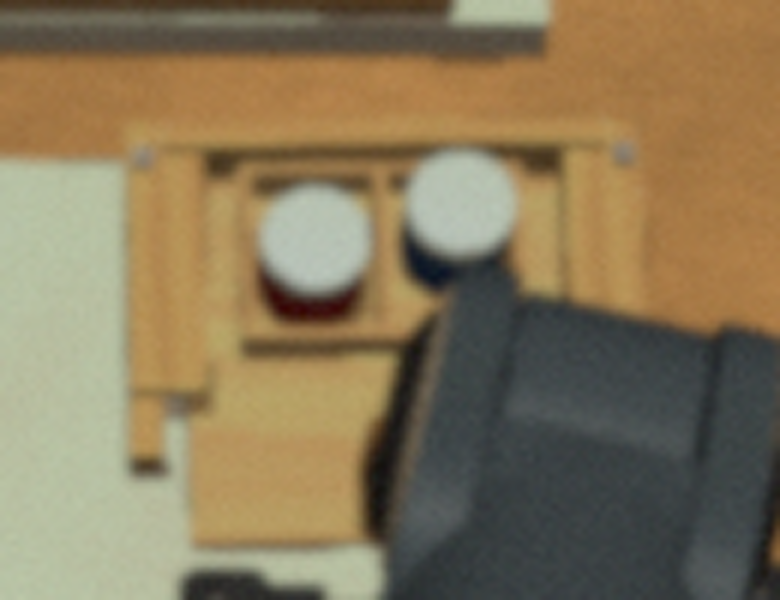

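Both pots are standing upright (lids at (315,240) and (461,203) in the top crop), and the tray lies flat under the lips with its pot end at the stop. I'll check the position numerically.

Run:
```python
from h import *
d=pickle.load(open("c3.pkl","rb"))
q=[765.2,-132,np.radians(1.35)];e=np.array([np.cos(q[2]),np.sin(q[2])]);l=np.array([-e[1],e[0]])
def f(m,n,p,o,s,z,ex):
    w=unproj(d[n],(np.array(p)+.5)/s-.5+np.array(o),z)[0][:2];v=w-q[:2];print(m,n,"dock",(v@e).round(1),(v@l).round(1),"home:",ex)
T=(310,90),6;S=(360,180),4.2
f("rear left","top",[193,546],*T,8,(-102,80))
f("rear right","side",[425,468],*S,8,(-102,-80));f("rear left","side",[212,270],*S,8,(-102,80))
f("pot a lid","top",[315,240],*T,58,"x>-17..49,y+");f("pot b lid","top",[461,203],*T,58,"y-")
f("stop edge","top",[310,150],*T,36,(58,None))
f("tub front edge top","top",[310,167],*T,28,(54,None))
f("tub rear edge","top",[320,342],*T,28,(-22,None))
```

```text
rear left top dock -102.5 80.8 home: (-102, 80)
rear right side dock -103.5 -82.9 home: (-102, -80)
rear left side dock -104.1 74.8 home: (-102, 80)
pot a lid top dock 8.1 31.6 home: x>-17..49,y+
pot b lid top dock 23.1 -26.9 home: y-
stop edge top dock 56.0 31.1 home: (58, None)
tub front edge top top dock 52.0 30.7 home: (54, None)
tub rear edge top dock -23.5 28.6 home: (-22, None)
```

The tray's position and the pots check out, and the robot is clear of everything. Handing in.

```bash
python3 -c "
from workcell import arm
print(arm.sign_off())"
```

```text
the job is handed in; nothing more can be done
None
```

I gripped the tray by its block and slid it, turned straight, into the empty dock under the lips until it met the back stop. Then I let go, drew the arm clear, and handed the job in at about 9.6 s.

**Last checks**
- **At the stop:** the push force rose to about 15 N while the tray stayed put.
- **Tray position:** its rear corners measure x about −102 to −104 mm in the dock frame, against −102 expected at home. It is within about 4 mm of the middle line and nearly parallel to it.
- **Pots and arm:** both pots stand upright in the tub, and the robot touches nothing.

**Disagreements**
- **Fingertip height:** the fingertips appeared about 29 mm higher in the side camera than the reported TCP implies. I never explained this. I gripped at a height that was safe either way, and the closed width (21.7 mm) matched the 22 mm block.
- **Camera offset:** the two cameras differ by 2 to 4 mm sideways, which is within tolerance.
- **Refused move:** one move call was refused, probably because it left out `tx`. I sent it again in full.

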